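Lift the top parts tray off the stack and lock it in the bench holder

ROBOT

A 6-joint arm with a two-finger parallel gripper is mounted at the origin on a cart in front of the work surface, level with it; the furniture and walls round the work are solid. World frame = base frame: x ahead of the robot, y to its left, z up, the work surface at z = 0. Lengths are in m, angles in degrees, forces in N, time in s.
With the tool pointing down it reaches from about 0.25 to 0.725 m from the base axis. Payload 9.7 kg.
Tool frame: the origin (TCP) lies at the very end of the fingers, on their centre line; the grasp point (between the pads) lies 19 mm behind it; z points along the fingers, y is the direction in which the jaws open and shut (so a half turn about z gives the same grasp; the last joint's range is limited). The gripper opens to 85 mm and grips with 20 to 120 N. Pads are 22 mm wide; open, the fingers measure 114 mm over their backs; the gripper's body (76 mm by 85 mm) begins 54 mm behind the grasp point. The pads swing forward as they close: fully open they stand 13 mm farther back than shut.
Start: joints at [71.734, 4.979, 10.078, 95.1, 0, 90], TCP at [0.172, 0.522, 0.231] pointing down, gripper open.
Joint ranges: [-179.16, 179.16], [-48.56, 103.87], [-65.8, 70.77], [-126.05, 130.52], [-82.76, 87.17], [-180, 180]. Speed limits (degrees/s): [127.2, 127.2, 147.25, 180, 180, 180].

INTERFACE

Orientations are given as [roll, pitch, yaw] about the fixed x, y, z axes, in that order (R = Rz(yaw) Ry(pitch) Rx(roll)).
In Python, from workcell import bot gives the robot as it stands.
- The arm moves only by the shell command python3 -m pendant 'ROWS' [FORCE]. ROWS is JSON, a list that holds one entry, the list of rows, each a list of 7 numbers: the shift along the tool's x, y, z in cm, then the turn, a rotation vector about the tool's x, y, z in rad, then the opening in per cent of the stroke, from 0 (shut) to 100 (fully open). In form: [[[dx, dy, dz, ax, ay, az, gripper], ...]]. A call has 1 to 5 rows; each row shifts and turns the pose as measured when the row begins, along the tool's axes as they then stand; what a row does not reach is not made up. A row lasts 1/12 s, in which the tool goes at most 41.7 mm and 7.16 degrees, less where a joint would pass 70% of its speed; a pose out of reach is approached as far as the arm can. A call with a gripper value outside its range is refused whole. The fingers move at their own pace and stop on an object; FORCE is the grip in N (left out, the last holds). Time passes only in rows, so rows that do not move let the fingers close. It gives the time, the measured TCP pose, the force and the opening at its end, in the units of the state.
- bot.get_obs(): the state, without advancing time (a new reading comes with each control period).
- bot.camera(name): name is "side" or "top" or "wrist"; returns the picture (420x560x3 uint8, red, green, blue); there is no depth.
- bot.get_calibration(name): a dict with "intrinsics" (3x3 intrinsics, pixels), "pose" (4x4, takes a point from camera to world coordinates); the wrist camera has in their place "T_tool_cam" (4x4, takes a point from camera to tool coordinates, whose origin is the TCP and whose axes are the flange's). Camera axes: x right, y down, z forward; pixel columns grow to the right and rows downward; lengths in m; the calibration is good to about 2 mm. The wrist camera is an equidistant fisheye: a pixel r from the principal point sees the ray r / f radians off the axis. A picture is of the moment at which its call begins: read the wrist's pose just before it. get_calibration takes no time and is no camera call.
- bot.job_done(): hands the job in, once; it reports no verdict.
Trained networks look in the newest picture that a camera, given by its name, has taken for a name from the list of things; names that differ only in an ending like _2 or _b are one class to them, and where a whole thing is asked for, a point or a joint stands for the part that bears it (a point fixed in the world has none). Each returns a list of dicts, best first, with "confidence" (0 to 1); they miss things now and then, are a little off and sometimes report something else, mostly with a low value. They report only what shows in the picture. A call takes as long as a camera call. They do not tell look-alikes from the thing itself.
- bot.masks_of(camera, thing): "pixels" (420x560 bool, what is visible of it) and "extent" ([left, top, right, bottom] in pixels, round what is visible of it).
- bot.mark_of(camera, thing): "uv" ([column, row] in pixels: a listed point, or the origin of a listed thing).
The state is a dict: "time": time; "q": joint angles; "qd": joint speeds; "joint_efforts": joint torques, N m; "ee_pos": TCP position; "tcp_rot": TCP orientation; "wrist_force": force on the tool from outside, world axes, zero at the start; "torque": the same for the moment, N m; "opening": finger opening in m.
Only numpy, scipy, OpenCV 4.12 (cv2) and the standard library are available. Lean on these libraries where they do the work, as an engineer would, in place of code of your own. Each camera call takes 0.05 s, during which the arm holds its last target. There are 200 camera calls.

TASK

The tray on top of the stack of metal parts trays, with the magnet and spanner in it, is wanted in the tray holder bolted to the bench: lift it off the stack by its grip bar, keep it level, and set it down (do not drop it) fully home between the holder's corner angles. Then turn both of the holder's turnbuttons fully in, square over the ends of the tray, so that hammering on the bench cannot shake it out. Leave the other two trays stacked where they are.

Things in the scene. Friction and masses are not known exactly. Their poses are not given: they have to be found in the camera images.
- tray_top: topmost metal tray, the one to move: 150 (own x) x 196 (y) x 62 mm high, walls 2 mm; origin: centre of underside. Grip bar through the middle along y, 12 mm wide, 40 to 56 mm above the underside; inner floor at 8 mm. Its foot (lowest 6 mm, 140 x 186 mm) sits in the rim of the tray below, 3 mm play; stacked trays are 56 mm apart. Fits the holder either way round
- tray_mid: second tray of the stack: same metal tray as the top one, empty, to be left; origin: centre of its underside
- tray_low: lowest tray of the stack, on the bench: same metal tray as the top one, empty, to be left; origin: centre of its underside
- magnet: flat triangular magnetic welding square, 74 x 74 x 13 mm, lying on the floor of the top tray; origin: centre of its underside
- spanner: open-ended spanner, 164 x 30 x 6 mm, lying on the floor of the top tray; origin: centre of its underside
- holder: tray holder, steel, bolted down; base plate 190 (own x) x 300 (y) x 5 mm, origin: centre of underside. Four corner angles, tops 44 mm above the bench and flared, enclose the tray's outline (long side along y), 3 mm play each side. A tray fully home has its origin at (0, 0, 5 mm) of the holder, rim 67 mm up. Pillars 24 mm square, 67 mm high at y = +120 and -120 mm
- turn_left_grip (a point): left turnbutton, on the holder's +y end: steel bar 58 x 14 x 6 mm on a vertical pivot, with a grip fin along it 9 mm thick, 32 mm long, top 98 mm above the bench. Point on the pivot axis in the fin, 92.5 mm up. Its frame turns with the button: bar along its y, nose (42 mm from the pivot) to its -y
- turn_left (a joint): left turnbutton: 0 = fully in, nose square over the tray's end rim (stop); 1.57 = turned out along the tray's end, nose to the holder's -x (limit 1.6). Closes counterclockwise seen from above; stays where it is left
- turn_right_grip (a point): right turnbutton, on the holder's -y end: steel bar 58 x 14 x 6 mm on a vertical pivot, with a grip fin along it 9 mm thick, 32 mm long, top 98 mm above the bench. Point on the pivot axis in the fin, 92.5 mm up. Its frame turns with the button: bar along its y, nose (42 mm from the pivot) to its +y
- turn_right (a joint): right turnbutton: 0 = fully in, nose square over the tray's end rim (stop); 1.57 = turned out along the tray's end, nose to the holder's -x (limit 1.6). Closes clockwise seen from above; stays where it is left
Things that resemble listed ones, but are neither listed nor needed, are in the scene too. What is meant by the magnet is not brown or purple, and is the larger of those in its own colour.

How it is judged (in metres and radians):
On the way, in this order (a step that is already met when the one before it is completed fails the run):
1. the top tray is lifted clear of the stack with the magnet and spanner in it (z of tray_top in the frame of tray_mid above 0.075 m and x of magnet in the frame of tray_top between -0.075 and 0.075 m and y of magnet in the frame of tray_top between -0.098 and 0.098 m and z of magnet in the frame of tray_top between 0 and 0.05 m and x of spanner in the frame of tray_top between -0.075 and 0.075 m and y of spanner in the frame of tray_top between -0.098 and 0.098 m and z of spanner in the frame of tray_top between 0 and 0.05 m), for 0.1 s.
2. the tray stands home in the holder (z of tray_top in the frame of holder between 0 and 0.009 m and x of tray_top in the frame of holder between -0.008 and 0.008 m and y of tray_top in the frame of holder between -0.008 and 0.008 m and angle between tray_top's own z axis and vertical below 0.05 rad), for 0.2 s.
At the end, for the whole second after the job is handed in: Tray home in the holder (within 4 mm of seated height, 8 mm sideways, 0.05 rad of level), at rest, magnet and spanner in it; both turnbuttons within 0.2 rad of fully in; the other two trays stacked, moved under 25 mm, the middle one tilted under 0.04 rad (all of step 2 and value of joint each of turn_left, turn_right below 0.2 rad and linear speed of tray_top below 0.02 m/s and x of magnet in the frame of tray_top between -0.075 and 0.075 m and y of magnet in the frame of tray_top between -0.098 and 0.098 m and z of magnet in the frame of tray_top between 0 and 0.05 m and x of spanner in the frame of tray_top between -0.075 and 0.075 m and y of spanner in the frame of tray_top between -0.098 and 0.098 m and z of spanner in the frame of tray_top between 0 and 0.05 m and distance of each of tray_low, tray_mid from where it was at the start of the episode below 0.025 m and angle between tray_mid's own z axis and vertical below 0.04 rad); the robot touches nothing.
It fails at once if the top tray is tipped by more than 0.35 rad (angle between tray_top's own z axis and vertical above 0.35 rad).
It fails at once if the top tray is dropped (falls free of the fingers faster than 0.45 m/s, about 10 mm) (contact force between the fingers and tray_top below 0.1 N and linear speed of tray_top above 0.45 m/s).
It fails at once if the other trays are pulled away (moved more than 40 mm) (distance of any of tray_mid, tray_low from where it was at the start of the episode above 0.04 m).
It also fails if it takes over 67 s, if anything falls off the work surface, if the arm or the gripper's body presses on something with over 40 N, if the wrist force passes 120 N, or if a joint passes its speed limit or range.

## Working session

There is one attempt and no reset: what is moved stays moved. The work goes in short steps, Python scripts to look and compute and a shell command to move; the robot and the scene stay as the last step left them, time stands still between calls to the robot, and variables do not carry over. Pictures are saved under pics/ and viewed, about 8 in all and at most 12, crops included, and the job is handed in when it is done.

```bash
mkdir -p pics; ls
python3 - <<'E'
from workcell import bot
import cv2,numpy as np
o=bot.get_obs(); print(o)
ims=[]
for c in ["side","top"]:
    im=bot.camera(c); cv2.imwrite(f"pics/{c}0.png",im[:,:,::-1]); 
    k=bot.get_calibration(c); print(c,np.round(k["intrinsics"],1).tolist(),np.round(k["pose"],3).tolist())
    for t in ["tray_top","tray_mid","holder","magnet","spanner","turn_left_grip","turn_right_grip"]:
        print(c,t,[(np.round(d["uv"],1).tolist(),round(d["confidence"],2)) for d in bot.mark_of(c,t)][:3])
print(bot.get_calibration("wrist"),bot.get_obs()["time"])
E
```

```text
pics
{'time': 0.0, 'q': array([7.17357631e+01, 5.01006843e+00, 1.00345111e+01, 9.51001863e+01,
       1.37187375e-03, 8.99976390e+01]), 'qd': array([ 0.01764628,  0.01112301,  0.05299306, -0.00023955, -0.08299463,
        0.00036056]), 'joint_efforts': array([-7.40297328e-04, -5.20385420e+01,  4.64806259e+01,  1.62998523e-02,
       -8.91265540e-05, -1.94978199e-06]), 'ee_pos': array([0.17228973, 0.52207064, 0.23059349]), 'tcp_rot': array([-1.79924256e+02, -1.37499367e-03,  1.61738122e+02]), 'wrist_force': array([-0.42399682,  0.15581848,  0.27326184]), 'torque': array([0.07683766, 0.01417758, 0.01178878]), 'opening': 0.08560546064980845}
side [[449.3, 0.0, 272.7], [0.0, 449.3, 207.0], [0.0, 0.0, 1.0]] [[0.936, -0.164, 0.31, 0.101], [-0.351, -0.491, 0.798, -1.044], [0.021, -0.856, -0.517, 0.753], [0.0, 0.0, 0.0, 1.0]]
side tray_top [([321.9, 226.7], 0.68)]
side tray_mid [([320.8, 241.0], 0.66), ([279.3, 188.4], 0.31)]
side holder [([271.1, 194.4], 0.77)]
side magnet [([307.3, 221.9], 0.89), ([386.9, 310.5], 0.85), ([192.7, 204.9], 0.73)]
side spanner [([335.1, 222.0], 0.7)]
side turn
[... 394 characters left out ...]
.3, 183.2], 0.81), ([190.0, 273.0], 0.72), ([372.7, 249.8], 0.66)]
top spanner []
top turn_left_grip [([153.1, 167.8], 0.58)]
top turn_right_grip [([238.2, 183.3], 0.57)]
{'intrinsics': array([[325.1922621 ,   0.        , 282.15922847],
       [  0.        , 325.1922621 , 205.46045794],
       [  0.        ,   0.        ,   1.        ]]), 'T_tool_cam': array([[ 1.01188482e-04, -9.53372879e-01, -3.01794869e-01,
         7.72758238e-02],
       [ 9.99999976e-01,  1.55424179e-04, -1.55697537e-04,
         2.79294810e-04],
       [ 1.95344029e-04, -3.01794846e-01,  9.53372872e-01,
        -1.42653590e-01],
       [ 0.00000000e+00,  0.00000000e+00,  0.00000000e+00,
         1.00000000e+00]])} 0.8
```

Run:
```python
import cv2
t=cv2.imread("pics/top0.png"); cv2.imwrite("pics/t1.png",cv2.resize(t[110:320,110:410],(800,560),interpolation=cv2.INTER_CUBIC))
```

```text
(no output)
```

View pics/side0.png

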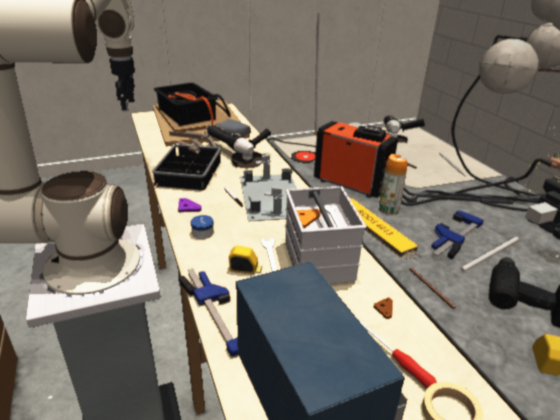

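View pics/t1.png

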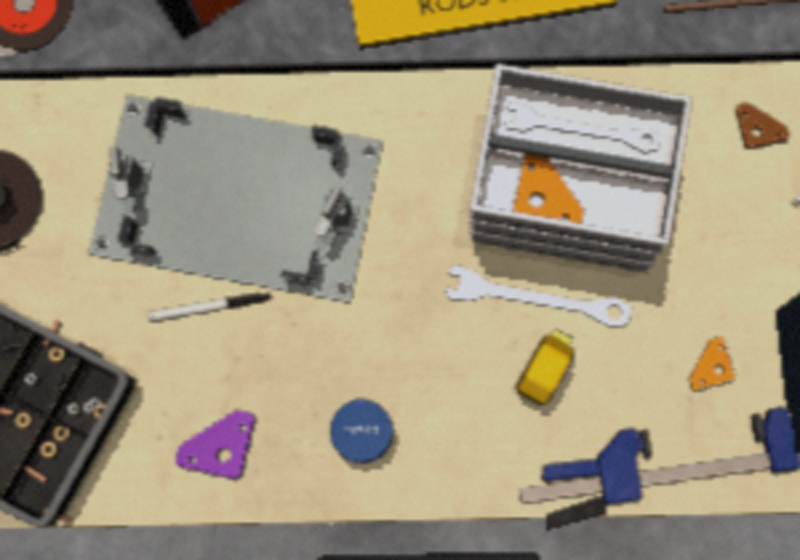

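The magnet candidates in the top picture are: orange in the tray (314,183), small orange on the bench (377,247), brown (396,157) and purple (190,273). I choose the orange one in the tray, which is the larger orange. The spanner meant is the one in the tray (~(330,157)), not the one on the bench (~(312,222)). The holder is at about (196,181), with its buttons at (155,177) and (236,190).

```bash
cat > h.py <<'E'
from workcell import bot
import cv2,numpy as np
from scipy.spatial.transform import Rotation as R
def unproj(cam,uv,z,obs=None):
    k=bot.get_calibration(cam); K=k["intrinsics"]; uv=np.atleast_2d(np.asarray(uv,float))
    x=(uv-[K[0,2],K[1,2]])/K[0,0]
    if cam=="wrist":
        o=obs; T=np.eye(4); T[:3,:3]=R.from_euler("xyz",o["tcp_rot"],degrees=True).as_matrix(); T[:3,3]=o["ee_pos"]; T=T@k["T_tool_cam"]
        r=np.linalg.norm(x,axis=1,keepdims=True); d=np.hstack([x/r*np.sin(r),np.cos(r)])
    else: T=k["pose"]; d=np.hstack([x,np.ones((len(x),1))])
    d=d@T[:3,:3].T; p=T[:3,3]; s=(z-p[2])/d[:,2:]
    return p+s*d
def delta(pos,yaw=None):
    "tool-frame shift in cm and turn (rad) to reach world pos pointing down with yaw (deg)"
    o=bot.get_obs(); M=R.from_euler("xyz",o["tcp_rot"],degrees=True)
    print("cm",np.round(M.inv().apply(np.asarray(pos)-o["ee_pos"])*100,2),end=" ")
    if yaw is not None: print("turn",np.round((M.inv()*R.from_euler("xyz",[180,0,yaw],degrees=True)).as_rotvec(),3),end=" ")
    print("now",np.round(o["ee_pos"],4),np.round(o["tcp_rot"],2),"t",o["time"],"f",np.round(o["wrist_force"],1),"op",round(o["opening"],4))
E
python3 - <<'E'
from h import *
f=lambda c:np.array(c)*.375+[110,110]
for n,c,z in [("tray",[(497,68),(690,98),(667,243),(473,213)],.174),("hold",[(128,95),(383,143),(352,302),(90,255)],.005)]:
    P=unproj("top",f(c),z)[:,:2]; print(n,P.round(3).tolist(),"mean",P.mean(0).round(4))
    print(" sides",[np.linalg.norm(P[i]-P[(i+1)%4]).round(3) for i in range(4)])
    for a,b in [(1,0),(2,3)]: v=P[b]-P[a]; print(" yaw of y axis-90", np.degrees(np.arctan2(v[1],v[0]))-90)
    for a,b in [(3,0),(2,1)]: v=P[b]-P[a]; print(" yaw of x", np.degrees(np.arctan2(v[1],v[0])))
print(unproj("top",[[153.1,167.8],[238.2,183.3]],.0925),unproj("top",[[327.2,174.5]],.112),unproj("top",[[196,180.7]],0))
print(unproj("side",[[321.9,226.7]],.112),unproj("side",[[271.1,194.4]],0))
E
```

```text
tray [[0.66, -0.103], [0.624, -0.298], [0.474, -0.267], [0.509, -0.075]] mean [ 0.5671 -0.1856]
 sides [np.float64(0.198), np.float64(0.153), np.float64(0.196), np.float64(0.154)]
 yaw of y axis-90 -10.56763305550436
 yaw of y axis-90 -10.250531373084144
 yaw of x -10.467276940023623
 yaw of x -11.470052979659151
hold [[0.694, 0.314], [0.631, 0.023], [0.449, 0.06], [0.509, 0.353]] mean [0.5708 0.1874]
 sides [np.float64(0.298), np.float64(0.185), np.float64(0.299), np.float64(0.19)]
 yaw of y axis-90 -12.272091167667682
 yaw of y axis-90 -11.449788297639799
 yaw of x -11.791538606032832
 yaw of x -11.348626600409121
[[0.60072669 0.30646808 0.0925    ]
 [0.54986303 0.06313668 0.0925    ]] [[ 0.56501429 -0.18813845  0.112     ]] [[0.58302953 0.19790596 0.        ]]
[[ 0.57176214 -0.1873417   0.112     ]] [[0.57677872 0.19720869 0.        ]]
```

Run:
```python
from h import *
delta([.567,-.186,.27],79.3)
```

```text
cm [-59.67 -54.89  -3.87] turn [0.    0.    1.439] now [0.1724 0.5223 0.2313] [180.     0.   161.74] t 0.8 f [-0.2  0.1 -0.3] op 0.0854
```

```bash
python3 -m pendant '[[[-3,-2.75,-0.3,0,0,0,100],[-3,-2.75,-0.3,0,0,0,100],[-3,-2.75,-0.3,0,0,0,100],[-3,-2.75,-0.3,0,0,0,100],[-3,-2.75,-0.3,0,0,0,100]]]'; python3 -m pendant '[[[-3,-2.75,-0.3,0,0,0,100],[-3,-2.75,-0.3,0,0,0,100],[-3,-2.75,-0.3,0,0,0,100],[-3,-2.75,-0.3,0,0,0,100],[-3,-2.75,-0.3,0,0,0,100]]]';python3 -m pendant '[[[-3,-2.75,0,0,0,0,100],[-3,-2.75,0,0,0,0,100],[-3,-2.75,0,0,0,0,100],[-3,-2.75,0,0,0,0,100],[-3,-2.75,0,0,0,0,100]]]'; python3 -m pendant '[[[0,0,0,0,0,0.12,100],[0,0,0,0,0,0.12,100],[0,0,0,0,0,0.12,100],[0,0,0,0,0,0.12,100],[0,0,0,0,0,0.12,100]]]';python3 -m pendant '[[[0,0,0,0,0,0.12,100],[0,0,0,0,0,0.12,100],[0,0,0,0,0,0.12,100],[0,0,0,0,0,0.12,100],[0,0,0,0,0,0.12,100]]]'
python3 - <<'E'
from h import *
delta([.567,-.186,.27],79.3); print(bot.get_obs()["q"])
E
```

```text
time: 1.22
ee_pos: [0.2711, 0.3442, 0.2427]
tcp_rot: [-179.8, -0.1, 162.3]
wrist_force: [1.2, 0.5, 0.3]
opening: 0.0853
time: 1.63
ee_pos: [0.3723, 0.1625, 0.2595]
tcp_rot: [-179.9, 0.1, 162.5]
wrist_force: [0.5, 0.4, 0.4]
opening: 0.0854
time: 2.05
ee_pos: [0.4741, -0.0197, 0.2625]
tcp_rot: [179.9, 0.4, 162.5]
wrist_force: [0.4, 1.2, -0.1]
opening: 0.0854
time: 2.47
ee_pos: [0.4772, -0.0293, 0.2607]
tcp_rot: [179.8, 0.3, 126.9]
wrist_force: [-0.1, -0.9, 0.8]
opening: 0.0855
time: 2.88
ee_pos: [0.4772, -0.0297, 0.2608]
tcp_rot: [179.7, 0.1, 91.2]
wrist_force: [0.2, 0.6, 0.7]
opening: 0.0856
cm [-15.81   8.67  -0.84] turn [0.006 0.001 0.207] now [ 0.4772 -0.0297  0.2608] [1.7968e+02 1.0000e-01 9.1170e+01] t 2.8833 f [0.2 0.6 0.7] op 0.0856
[-3.52291718e+00 -4.42062906e+00  3.95055308e+00  9.80419897e+01
 -7.37467249e-02  8.53105389e+01]
```

```bash
python3 -m pendant '[[[0,0,0,0,0,0.1,100],[0,0,0,0,0,0.1,100],[0,0,0,0,0,0,100]]]'
python3 - <<'E'
from h import *
delta([.567,-.186,.27],79.3)
E
```

```text
time: 3.13
ee_pos: [0.4772, -0.0298, 0.261]
tcp_rot: [179.6, 0.0, 78.8]
wrist_force: [0.3, 1.1, 0.3]
opening: 0.0852
cm [-13.57  11.86  -0.82] turn [ 0.006  0.001 -0.01 ] now [ 0.4772 -0.0298  0.261 ] [1.7964e+02 3.0000e-02 7.8750e+01] t 3.1333 f [0.3 1.1 0.3] op 0.0852
```

```bash
python3 -m pendant '[[[-2.7,2.37,-0.1,0.006,0,-0.01,100],[-2.7,2.37,-0.1,0,0,0,100],[-2.7,2.37,-0.1,0,0,0,100],[-2.7,2.37,-0.1,0,0,0,100],[-2.7,2.37,-0.1,0,0,0,100]]]'; python3 -m pendant '[[[0,0,0,0,0,0,60]]]'
python3 - <<'E'
from h import *
o=bot.get_obs()
delta([.567,-.186,.27],79.3)
im=bot.camera("wrist"); cv2.imwrite("pics/w1.png",im[:,:,::-1])
for t in ["tray_top","magnet","spanner"]:
    for d in bot.mark_of("wrist",t)[:2]: print(t,np.round(d["uv"],1),d["confidence"],unproj("wrist",d["uv"],.112 if t=="tray_top" else .12,o))
E
```

```text
time: 3.55
ee_pos: [0.5707, -0.1842, 0.2691]
tcp_rot: [179.8, -0.1, 80.9]
wrist_force: [0.3, 0.9, 1.7]
opening: 0.0852
time: 3.63
ee_pos: [0.5728, -0.1888, 0.2663]
tcp_rot: [179.9, -0.0, 80.9]
wrist_force: [0.2, 0.3, -0.9]
opening: 0.0759
cm [ 0.18 -0.61 -0.37] turn [ 0.002 -0.     0.028] now [ 0.5728 -0.1888  0.2663] [ 1.799e+02 -2.000e-02  8.092e+01] t 3.6333 f [ 0.2  0.3 -0.9] op 0.0759
tray_top [278.7 184.9] 0.7 [[ 0.57038093 -0.18457169  0.112     ]]
magnet [169.8 278.8] 0.72 [[ 0.43920498 -0.2648302   0.12      ]]
magnet [246.5 162.7] 0.71 [[ 0.54537025 -0.15751598  0.12      ]]
spanner [319.6 186.8] 0.72 [[ 0.60765548 -0.19026377  0.12      ]]
```

View pics/w1.png

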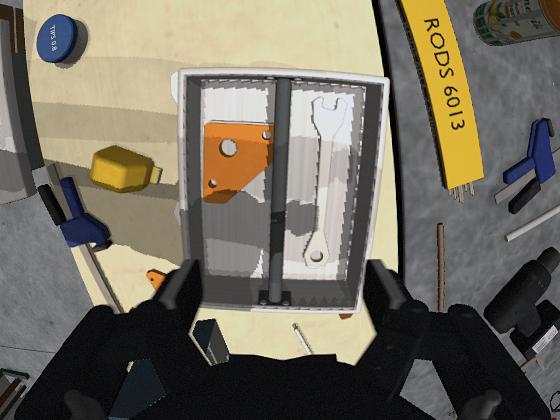

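The view shows the orange magnet (236,162) on the left of the bar and the spanner (322,180) on the right. The bar runs from (284,80) to (274,300).

Run:
```python
from h import *
o=bot.get_obs()
P=unproj("wrist",[[284,80],[274,300]],.168,o); print(P,np.degrees(np.arctan2(*(P[0]-P[1])[[1,0]]))-90, P.mean(0))
C=unproj("wrist",[[182,72],[388,76],[356,313],[185,303]],.174,o); print(C,C.mean(0))
g=np.array([.5695,-.186,.141]); delta(g,79.3)
```

```text
[[ 0.58726947 -0.08830705  0.168     ]
 [ 0.54965407 -0.26985605  0.168     ]] -11.70557055860634 [ 0.56846177 -0.17908155  0.168     ]
[[ 0.51437097 -0.06808856  0.174     ]
 [ 0.6643525  -0.09458261  0.174     ]
 [ 0.62144675 -0.29391958  0.174     ]
 [ 0.46947349 -0.25927729  0.174     ]] [ 0.56741093 -0.17896701  0.174     ]
cm [-0.25 -0.1  12.82] turn [ 0.004 -0.001  0.029] now [ 0.5703 -0.1838  0.2692] [ 1.7978e+02 -7.0000e-02  8.0960e+01] t 3.8333 f [0.2 0.2 0.7] op 0.0512
```

```bash
python3 -m pendant '[[[0,-0.1,3.5,0,0,0.03,60],[0,0,3.5,0,0,0,60],[0,0,3,0,0,0,60],[0,0,1.8,0,0,0,60],[0,0,0,0,0,0,60]]]'
python3 - <<'E'
from h import *
delta([.5685,-.183,.141],79)
E
```

```text
time: 4.25
ee_pos: [0.5693, -0.1778, 0.1535]
tcp_rot: [179.1, -0.0, 79.9]
wrist_force: [-0.2, 0.3, -0.6]
opening: 0.0514
cm [-0.53 -0.    1.25] turn [ 0.015 -0.001  0.015] now [ 0.5693 -0.1778  0.1535] [ 1.7912e+02 -2.0000e-02  7.9860e+01] t 4.25 f [-0.2  0.3 -0.6] op 0.0514
```

```bash
python3 -m pendant '[[[-0.5,0,1.2,0.015,0,0.015,60],[0,0,0,0,0,0,60]]]'; python3 -m pendant '[[[0,0,0,0,0,0,0],[0,0,0,0,0,0,0],[0,0,0,0,0,0,0],[0,0,0,0,0,0,0],[0,0,0,0,0,0,0]]]' 110;  python3 - <<'E'
from h import *
delta([.5685,-.183,.141],79)
E
```

```text
time: 4.42
ee_pos: [0.5679, -0.181, 0.143]
tcp_rot: [179.9, -0.0, 79.1]
wrist_force: [0.6, -0.3, -0.1]
opening: 0.0513
time: 4.83
ee_pos: [0.5696, -0.181, 0.1477]
tcp_rot: [179.6, 0.0, 79.2]
wrist_force: [-0.2, -0.2, -6.6]
opening: 0.0095
cm [-0.22 -0.07  0.67] turn [0.007 0.    0.004] now [ 0.5696 -0.181   0.1477] [179.63   0.    79.2 ] t 4.8333 f [-0.2 -0.2 -6.6] op 0.0095
```

```bash
python3 -m pendant '[[[0,0,0,0,0,0,0],[0,0,0,0,0,0,0]]]'
python3 - <<'E'
from h import *
im=bot.camera("wrist"); cv2.imwrite("pics/w2.png",im[:,:,::-1])
E
```

```text
time: 5.0
ee_pos: [0.5697, -0.181, 0.1474]
tcp_rot: [179.6, -0.0, 79.2]
wrist_force: [0.2, 0.6, -2.1]
opening: 0.0097
```

View pics/w2.png

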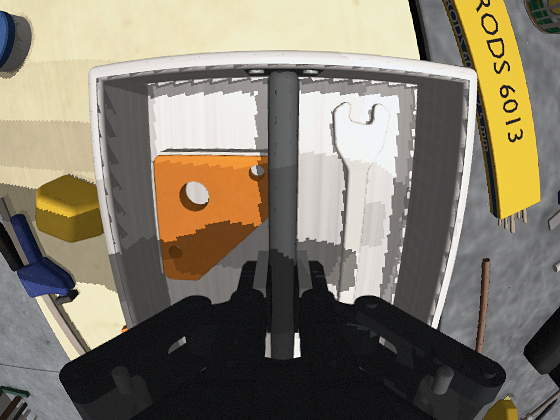

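The fingers straddle the bar at about (283,280), with the magnet and spanner undisturbed. I'll lift gently.

```bash
python3 -m pendant '[[[0,0,-0.6,0,0,0,0],[0,0,-0.8,0,0,0,0],[0,0,-1,0,0,0,0],[0,0,-1,0,0,0,0],[0,0,-1,0,0,0,0]]]'; python3 -m pendant '[[[0,0,-1,0,0,0,0],[0,0,-1,0,0,0,0],[0,0,-1,0,0,0,0],[0,0,-1,0,0,0,0],[0,0,0,0,0,0,0]]]'
python3 - <<'E'
from h import *
o=bot.get_obs(); delta([.57,-.18,.25],79)
im=bot.camera("wrist"); a=bot.camera("side")[120:330,180:460]
cv2.imwrite("pics/w3.png",np.hstack([cv2.resize(im,(400,300)),cv2.resize(a,(400,300))])[:,:,::-1])
E
```

```text
time: 5.47
ee_pos: [0.5675, -0.1806, 0.1914]
tcp_rot: [-179.9, -0.0, 79.2]
wrist_force: [-0.3, -0.5, -7.6]
opening: 0.0096
time: 5.88
ee_pos: [0.5684, -0.181, 0.241]
tcp_rot: [179.7, 0.0, 79.2]
wrist_force: [0.1, 0.3, -6.7]
opening: 0.0097
cm [ 0.12  0.15 -0.9 ] turn [0.005 0.    0.003] now [ 0.5684 -0.181   0.241 ] [1.7971e+02 2.0000e-02 7.9200e+01] t 5.8833 f [ 0.1  0.3 -6.7] op 0.0097
```

View pics/w3.png

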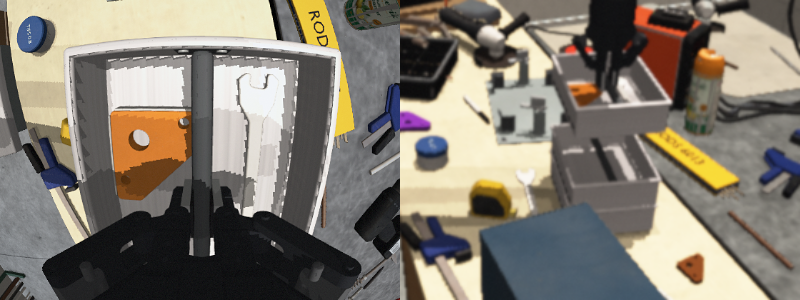

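The tray is up and level, with the magnet and spanner in it, and the two lower trays are undisturbed. Next I'll carry it over the holder.

```bash
python3 -m pendant '[[[1,0,0,0,0,0,0],[1.8,0,0,0,0,0,0],[2.5,0,0,0,0,0,0],[2.8,0,0,0,0,0,0],[2.8,0,0,0,0,0,0]]]'; python3 -m pendant '[[[2.8,0,0,0,0,0,0],[2.8,0,0,0,0,0,0],[2.8,0,0,0,0,0,0],[2.8,0,0,0,0,0,0],[2.8,0,0,0,0,0,0]]]'
python3 - <<'E'
from h import *
delta([.573,.187,.25],78.2)
E
```

```text
time: 6.4
ee_pos: [0.5877, -0.074, 0.2349]
tcp_rot: [-179.9, 0.1, 78.7]
wrist_force: [1.1, 0.6, -7.9]
opening: 0.0096
time: 6.82
ee_pos: [0.6138, 0.0722, 0.2305]
tcp_rot: [-179.5, 0.1, 78.7]
wrist_force: [0.9, 0.1, -7.3]
opening: 0.0093
cm [10.45 -6.27 -1.93] turn [-0.008  0.002  0.009] now [0.6138 0.0722 0.2305] [-1.7954e+02  1.3000e-01  7.8690e+01] t 6.8167 f [ 0.9  0.1 -7.3] op 0.0093
```

```bash
python3 -m pendant '[[[2.2,-1.3,-0.3,-0.008,0,0.009,0],[2.2,-1.3,-0.3,0,0,0,0],[2,-1.2,-0.2,0,0,0,0],[2,-1.2,-0.2,0,0,0,0],[1.3,-0.7,0,0,0,0,0]]]'; python3 -m pendant '[[[0,0,0,0,0,0,0],[0,0,0,0,0,0,0]]]'
python3 - <<'E'
from h import *
o=bot.get_obs(); delta([.573,.187,.24],78.2)
im=bot.camera("top"); cv2.imwrite("pics/top2.png",im[:,:,::-1]);im=bot.camera("side"); cv2.imwrite("pics/side2.png",im[:,:,::-1])
for c in ("top","side"):
  for t in ["holder","tray_top","turn_left_grip","turn_right_grip"]:
    for d in bot.mark_of(c,t)[:2]: print(c,t,np.round(d["uv"],1),round(d["confidence"],2),unproj(c,d["uv"],{"h":0,"t":.0925}[t[0]] if t!="tray_top" else o["ee_pos"][2]-.0354).round(4))
t=cv2.imread("pics/top2.png")[110:260,110:290]; cv2.imwrite("pics/t2.png",cv2.resize(t,(720,600),interpolation=cv2.INTER_CUBIC))
E
```

```text
time: 7.23
ee_pos: [0.5748, 0.1892, 0.2342]
tcp_rot: [-179.5, 0.3, 78.3]
wrist_force: [0.7, 0.1, -6.7]
opening: 0.0096
time: 7.4
ee_pos: [0.5727, 0.1935, 0.2326]
tcp_rot: [-179.4, 0.3, 78.6]
wrist_force: [-0.1, -0.4, -7.5]
opening: 0.0096
cm [-0.63  0.15 -0.74] turn [-0.011  0.005  0.007] now [0.5727 0.1935 0.2326] [-179.39    0.27   78.62] t 7.4 f [-0.1 -0.4 -7.5] op 0.0096
top tray_top [188.6 167.9] 0.9 [[0.5695 0.1865 0.1972]]
top turn_right_grip [235.8 182.1] 0.48 [[0.5535 0.0699 0.0925]]
side holder [270.8 194.8] 0.97 [[0.5749 0.1949 0.    ]]
side tray_top [272.  143.3] 0.67 [[0.5673 0.1748 0.1972]]
side turn_left_grip [268.5 153.4] 0.52 [[0.6119 0.3236 0.0925]]
side turn_right_grip [277.4 187. ] 0.43 [[0.5527 0.0818 0.0925]]
```

View pics/t2.png

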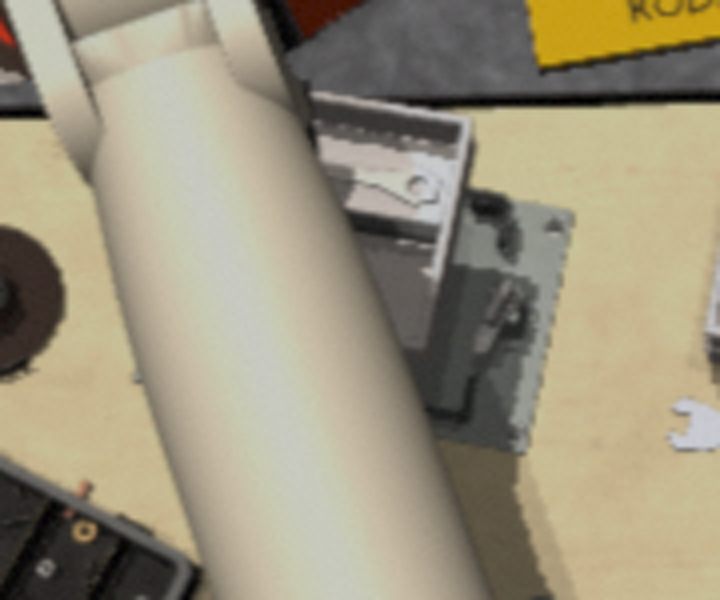

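The top view is blocked by the arm; it shows only the tray's right rim (227,140) and the holder's right plate edge (253,162)–(240,222). I'll use the wrist view, which should show the tray's far rim and the plate's far edge together.

Run:
```python
from h import *
o=bot.get_obs(); im=bot.camera("wrist"); cv2.imwrite("pics/w4f.png",im[:,:,::-1]); np.save("o4.npy",np.r_[o["ee_pos"],o["tcp_rot"]])
cv2.imwrite("pics/w4.png",cv2.resize(im[0:200,80:480],(800,400),interpolation=cv2.INTER_CUBIC)[:,:,::-1])
for d in bot.mark_of("wrist","turn_left_grip")[:2]: print(np.round(d["uv"],1),round(d["confidence"],2),unproj("wrist",d["uv"],.0925,o).round(4))
# refined plate outline from first top picture
t=cv2.imread("pics/top0.png"); s=cv2.cvtColor(t,cv2.COLOR_BGR2HSV)[:,:,1]; m=(cv2.GaussianBlur(s,(3,3),0)<45).astype(np.uint8); m[:, :130]=0;m[:,265:]=0;m[:135]=0;m[235:]=0
m=cv2.morphologyEx(m,cv2.MORPH_OPEN,np.ones((3,3)));c=max(cv2.findContours(m,0,1)[0],key=cv2.contourArea); p=cv2.approxPolyDP(cv2.convexHull(c),6,True)[:,0]
P=unproj("top",p,.005);print(p.tolist(),P.round(4).tolist(),cv2.minAreaRect((unproj("top",c[:,0],.005)[:,:2]*1000).astype(np.float32)))
```

```text
[[157, 146], [251, 162], [241, 222], [144, 205]] [[0.6932, 0.3172, 0.005], [0.6363, 0.0309, 0.005], [0.453, 0.0625, 0.005], [0.5105, 0.3522, 0.005]] ((574.4605102539062, 191.57752990722656), (303.0836181640625, 193.55975341796875), 78.4437255859375)
```

View pics/w4.png

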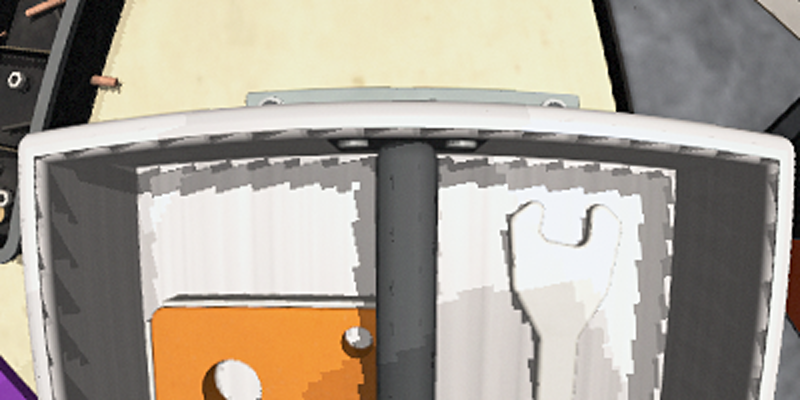

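The crop shows the plate's far corners at full-picture (203.5,46.5) and (370,48.5). The tray rim's far corners are at (90,71) and (476.5,72.5), with mid-edge at (282.5,50.5).

Run:
```python
from h import *
a=np.load("o4.npy"); o={"ee_pos":a[:3],"tcp_rot":a[3:]}
z=a[2]+.0266
C=unproj("wrist",[[90,71],[476.5,72.5],[282.5,50.5]],z,o); H=unproj("wrist",[[203.5,46.5],[370,48.5]],.005,o)
def yaw(P): v=P[1]-P[0]; return np.degrees(np.arctan2(v[1],v[0]))
for n,P,w,h in (("tray",C,.15,.098),("holder",H,.19,.150)):
    y=yaw(P); u=R.from_euler("z",y,degrees=True).apply([0,1,0]); m=P[:2].mean(0)
    print(n,P.round(4).tolist(),"w",np.linalg.norm(P[1]-P[0]),"yaw",y,"centre",(m-h*u).round(4))
print("tray centre minus TCP via mid edge",C[2]-.098*u-o["ee_pos"])
```

```text
tray [[0.5188, 0.3016, 0.26], [0.6674, 0.2706, 0.26], [0.5934, 0.2874, 0.26]] w 0.15182325494125157 yaw -11.773541462542557 centre [0.5731 0.1901 0.26  ]
holder [[0.5134, 0.3558, 0.005], [0.6984, 0.3162, 0.005]] w 0.18923699453628112 yaw -12.07939875138436 centre [0.5745 0.1893 0.005 ]
tray centre minus TCP via mid edge [-0.0006839  -0.00041652  0.0266    ]
```

```bash
python3 -m pendant '[[[-0.1,0.2,2.5,-0.011,0.005,0.004,0],[0,0,3,0,0,0,0],[0,0,3,0,0,0,0],[0,0,2.5,0,0,0,0],[0,0,1.5,0,0,0,0]]]'; python3 -m pendant '[[[0,0,0.2,0,0,0,0],[0,0,0,0,0,0,0]]]'
python3 - <<'E'
from h import *
delta([.5745,.1918,.085],78.3)
E
```

```text
time: 8.42
ee_pos: [0.5782, 0.1912, 0.1096]
tcp_rot: [179.3, -0.4, 78.2]
wrist_force: [-0.4, 0.4, -7.4]
opening: 0.0093
time: 8.58
ee_pos: [0.5761, 0.1904, 0.1033]
tcp_rot: [179.7, -0.2, 78.2]
wrist_force: [-0.0, 0.3, -6.5]
opening: 0.0093
cm [ 0.1  -0.2   1.83] turn [ 0.006 -0.003 -0.002] now [0.5761 0.1904 0.1033] [179.68  -0.19  78.21] t 8.5833 f [-0.   0.3 -6.5] op 0.0093
```

```bash
python3 -m pendant '[[[0.1,-0.2,0.6,0.006,-0.003,0,0],[0,0,0.6,0,0,0,0],[0,0,0.4,0,0,0,0],[0,0,0,0,0,0,0]]]'
python3 - <<'E'
from h import *
delta([.5745,.1918,.085],78.1)
E
```

```text
time: 8.92
ee_pos: [0.5759, 0.1925, 0.0898]
tcp_rot: [179.8, -0.1, 78.2]
wrist_force: [0.2, 0.3, -7.5]
opening: 0.0095
cm [-0.1  -0.13  0.48] turn [ 0.003 -0.002  0.002] now [0.5759 0.1925 0.0898] [ 1.7982e+02 -1.4000e-01  7.8200e+01] t 8.9167 f [ 0.2  0.3 -7.5] op 0.0095
```

```bash
python3 -m pendant '[[[-0.1,-0.15,0.4,0,0,0,0],[0,0,0.4,0,0,0,0],[0,0,0.4,0,0,0,0],[0,0,0.4,0,0,0,0],[0,0,0,0,0,0,0]]]'
python3 - <<'E'
from h import *
delta([.5745,.1918,.041],78.1)
E
```

```text
time: 9.33
ee_pos: [0.5751, 0.1921, 0.074]
tcp_rot: [179.7, -0.2, 78.2]
wrist_force: [-0.6, -0.1, -7.8]
opening: 0.0095
cm [-0.06 -0.07  3.3 ] turn [ 0.006 -0.004  0.002] now [0.5751 0.1921 0.074 ] [179.67  -0.23  78.21] t 9.3333 f [-0.6 -0.1 -7.8] op 0.0095
```

Below the flare tops with no contact force; continuing down.

```bash
python3 -m pendant '[[[-0.05,-0.05,0.5,0.005,-0.003,0,0],[0,0,0.5,0,0,0,0],[0,0,0.5,0,0,0,0],[0,0,0.4,0,0,0,0],[0,0,0,0,0,0,0]]]'
python3 - <<'E'
from h import *
delta([.5745,.1918,.041],78.1)
E
```

```text
time: 9.75
ee_pos: [0.5744, 0.1917, 0.0527]
tcp_rot: [-180.0, -0.0, 78.2]
wrist_force: [0.4, -0.5, -7.5]
opening: 0.0094
cm [0.01 0.   1.17] turn [-0.    -0.     0.002] now [0.5744 0.1917 0.0527] [-1.80e+02 -3.00e-02  7.82e+01] t 9.75 f [ 0.4 -0.5 -7.5] op 0.0094
```

```bash
python3 -m pendant '[[[0,0,0.4,0,0,0,0],[0,0,0.4,0,0,0,0],[0,0,0.2,0,0,0,0],[0,0,0,0,0,0,0]]]';  python3 -m pendant '[[[0,0,0.2,0,0,0,0],[0,0,0,0,0,0,0]]]'
```

```text
time: 10.08
ee_pos: [0.5743, 0.1916, 0.0414]
tcp_rot: [-180.0, -0.0, 78.2]
wrist_force: [0.9, -1.2, -7.7]
opening: 0.0098
time: 10.25
ee_pos: [0.5748, 0.1917, 0.0409]
tcp_rot: [179.9, -0.1, 78.2]
wrist_force: [-0.4, 0.1, -7.9]
opening: 0.0097
```

```bash
python3 -m pendant '[[[0,0,0.2,0,0,0,0],[0,0,0.1,0,0,0,0],[0,0,0,0,0,0,0]]]';  python3 -m pendant '[[[0,0,0.2,0,0,0,0],[0,0,0,0,0,0,0]]]'
```

```text
time: 10.5
ee_pos: [0.5752, 0.1919, 0.0407]
tcp_rot: [179.8, -0.1, 78.2]
wrist_force: [-0.1, 0.5, -8.0]
opening: 0.0093
time: 10.67
ee_pos: [0.5756, 0.192, 0.0408]
tcp_rot: [179.7, -0.2, 78.2]
wrist_force: [-0.8, 0.1, -6.5]
opening: 0.0095
```

```bash
python3 -m pendant '[[[0,0,0.4,0.003,-0.003,0,0],[0,0,0.3,0,0,0,0]]]'; python3 -m pendant '[[[0,0,0.3,0,0,0,0]]]'
```

```text
time: 10.83
ee_pos: [0.5761, 0.192, 0.0404]
tcp_rot: [179.7, -0.1, 78.2]
wrist_force: [-13.6, -4.5, 19.3]
opening: 0.0095
time: 10.92
ee_pos: [0.5761, 0.1921, 0.0404]
tcp_rot: [179.6, -0.2, 78.2]
wrist_force: [-12.1, -4.9, 20.6]
opening: 0.0096
```

Contact came at exactly the predicted seated height (0.0404), so I'll release.

```bash
python3 -m pendant '[[[0,0,0,0,0,0,0],[0,0,0,0,0,0,50],[0,0,0,0,0,0,50],[0,0,0,0,0,0,50],[0,0,0,0,0,0,50]]]'
python3 - <<'E'
from h import *
delta([.574,.19,.2],78.1)
E
```

```text
time: 11.33
ee_pos: [0.5782, 0.1929, 0.0425]
tcp_rot: [179.3, -0.4, 78.2]
wrist_force: [-0.4, -0.4, 0.5]
opening: 0.0426
cm [ -0.27  -0.16 -15.75] turn [ 0.012 -0.006  0.002] now [0.5782 0.1929 0.0425] [179.31  -0.36  78.19] t 11.3333 f [-0.4 -0.4  0.5] op 0.0426
```

```bash
python3 -m pendant '[[[0,-0.3,-1.5,0,0,0,50],[0,0,-3,0,0,0,50],[0,0,-4,0,0,0,50],[0,0,-4,0,0,0,50],[0,0,-4,0,0,0,50]]]'; python3 -m pendant '[[[-2,0,-4,0.012,-0.006,0,50],[-2,0,-4,0,0,0,50],[0,0,0,0,0,0,50]]]'
python3 - <<'E'
from h import *
o=bot.get_obs(); im=bot.camera("wrist"); cv2.imwrite("pics/w5.png",im[:,:,::-1]); np.save("o5.npy",np.r_[o["ee_pos"],o["tcp_rot"]])
delta([.574,.19,.2],78.1)
for t,z in (("tray_top",.005),("holder",0),("turn_left_grip",.0925),("turn_right_grip",.0925)):
    for d in bot.mark_of("wrist",t)[:2]: print(t,np.round(d["uv"],1),round(d["confidence"],2),unproj("wrist",d["uv"],z,o).round(4))
E
```

```text
time: 11.75
ee_pos: [0.5695, 0.1918, 0.2013]
tcp_rot: [-179.8, 0.1, 78.2]
wrist_force: [2.1, 0.3, 0.4]
opening: 0.0427
time: 12.0
ee_pos: [0.5634, 0.1564, 0.2855]
tcp_rot: [-179.7, 0.2, 78.3]
wrist_force: [0.5, 1.0, 1.2]
opening: 0.0428
cm [3.45 0.42 8.21] turn [-0.008  0.004  0.004] now [0.5636 0.1572 0.2823] [-179.55    0.23   78.31] t 12.05 f [ 1.5  0.6 -0.7] op 0.0429
tray_top [288.9 137. ] 0.92 [[0.5776 0.1899 0.005 ]]
holder [287.8 136.2] 0.27 [[0.5763 0.1907 0.    ]]
turn_left_grip [285.3  29.7] 0.57 [[0.5971 0.3093 0.0925]]
turn_right_grip [285.  250.7] 0.7 [[0.5485 0.0739 0.0925]]
```

View pics/w5.png

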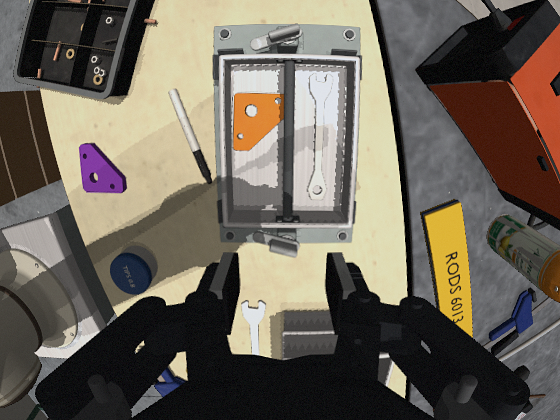

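The tray sits home inside the angles, with the magnet (256,118) and spanner (320,135) in it. The buttons at (285,30) and (285,250) are slightly skewed, so I need their angles.

Run:
```python
import cv2,numpy as np
t=cv2.imread("pics/w5.png"); f=lambda y:cv2.resize(t[y:y+50,235:315],(800,500),interpolation=cv2.INTER_CUBIC)[::1]
cv2.imwrite("pics/b.png",cv2.resize(np.vstack([f(12),f(218)]),(480,600)))
```

```text
(no output)
```

View pics/b.png

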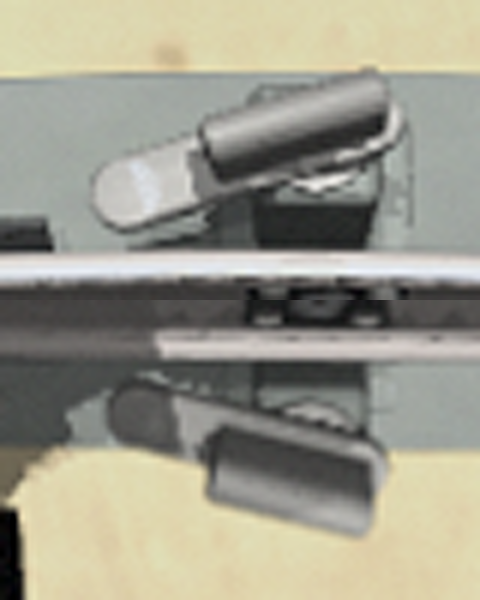

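Run:
```python
from h import *
a=np.load("o5.npy"); o={"ee_pos":a[:3],"tcp_rot":a[3:]}
for n,p in (("L",[[269.2,32.3],[297.5,24]]),("R",[[270,251.3],[296.7,257.5]])):
    P=unproj("wrist",p,.098,o); v=P[1]-P[0]; print(n,P.round(4).tolist(),np.linalg.norm(v),"yaw",np.degrees(np.arctan2(v[1],v[0])))
delta([.549,.073,.14],-21)
```

```text
L [[0.5806, 0.3087, 0.098], [0.6099, 0.3117, 0.098]] 0.029476523790198467 yaw 5.910261865625119
R [[0.5324, 0.0791, 0.098], [0.5603, 0.0654, 0.098]] 0.03114165718898366 yaw -26.126162981596288
cm [-8.49  0.64 13.63] turn [-0.005  0.021  1.735] now [0.5623 0.1581 0.2756] [-179.03    0.49   78.39] t 12.25 f [-0.7  0.6 -0.3] op 0.0426
```

```bash
python3 -m pendant '[[[-1.7,0,0,0,0.02,-0.1,50],[-1.7,0,0,0,0,-0.1,50],[-1.7,0,0,0,0,-0.1,50],[-1.5,0,0,0,0,-0.1,50],[0,0,0,0,0,-0.12,50]]]'; python3 -m pendant '[[[0,0,0,0,0,-0.12,50],[0,0,0,0,0,-0.12,50],[0,0,0,0,0,-0.12,50],[0,0,0,0,0,-0.12,50],[0,0,0,0,0,-0.12,50]]]'; python3 -m pendant '[[[0,0,0,0,0,-0.12,50],[0,0,0,0,0,-0.08,50],[0,0,0,0,0,0,50]]]'
python3 - <<'E'
from h import *
delta([.549,.074,.12],154)
E
```

```text
time: 12.67
ee_pos: [0.5566, 0.0931, 0.2653]
tcp_rot: [-178.7, -1.3, 109.4]
wrist_force: [-0.1, 0.2, 0.2]
opening: 0.0427
time: 13.08
ee_pos: [0.5545, 0.0932, 0.2558]
tcp_rot: [-179.1, -2.4, 145.3]
wrist_force: [-0.2, -0.3, -0.7]
opening: 0.0428
time: 13.33
ee_pos: [0.5532, 0.0942, 0.25]
tcp_rot: [-179.4, -2.9, 157.7]
wrist_force: [0.4, 0.1, 0.6]
opening: 0.0428
cm [-1.04 -1.9  12.98] turn [-0.012 -0.05   0.065] now [0.5532 0.0942 0.25  ] [-179.42   -2.91  157.71] t 13.3333 f [0.4 0.1 0.6] op 0.0428
```

```bash
python3 -m pendant '[[[0,0,0,-0.012,-0.05,0.065,50],[-0.7,-1,3,0,0,0,50],[-0.6,-1,3,0,0,0,50],[0,0,3,0,0,0,50],[0,0,2,0,0,0,50]]]'
python3 - <<'E'
from h import *
delta([.549,.074,.08],154)
o=bot.get_obs(); im=bot.camera("wrist"); cv2.imwrite("pics/w6.png",im[:,:,::-1])
for d in bot.mark_of("wrist","turn_right_grip")[:2]: print(np.round(d["uv"],1),round(d["confidence"],2),unproj("wrist",d["uv"],.0925,o).round(4))
E
```

```text
time: 13.75
ee_pos: [0.5561, 0.0717, 0.1342]
tcp_rot: [180.0, 0.1, 153.1]
wrist_force: [-0.5, -1.1, 0.1]
opening: 0.0431
cm [ 0.75 -0.13  5.42] turn [ 0.001  0.002 -0.015] now [0.5561 0.0717 0.1342] [1.7995e+02 9.0000e-02 1.5313e+02] t 13.75 f [-0.5 -1.1  0.1] op 0.0431
[278.7 225.3] 0.87 [[0.5497 0.0729 0.0925]]
```

View pics/w6.png

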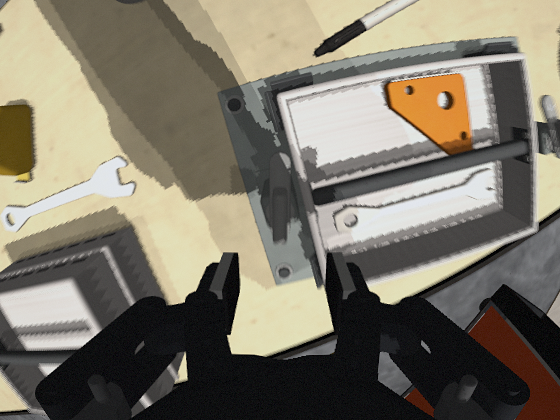

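The fin (279,205) runs vertically between the fingers, aligned with the jaws.

```bash
python3 -m pendant '[[[0.5,0,2,0,0,-0.015,50],[0.2,0,2,0,0,0,50],[0,0,1.2,0,0,0,50],[0,0,0.5,0,0,0,50]]]'
python3 - <<'E'
from h import *
delta([.5495,.0735,.081],154)
E
```

```text
time: 14.18
ee_pos: [0.5497, 0.076, 0.0783]
tcp_rot: [180.0, 0.0, 153.7]
wrist_force: [0.1, 0.2, -0.5]
opening: 0.0427
cm [-0.1  -0.24 -0.27] turn [ 0.     0.001 -0.004] now [0.5497 0.076  0.0783] [1.7997e+02 4.0000e-02 1.5375e+02] t 14.1833 f [ 0.1  0.2 -0.5] op 0.0427
```

```bash
python3 -m pendant '[[[-0.1,-0.25,-0.3,0,0,0,50],[0,0,0,0,0,0,0],[0,0,0,0,0,0,0],[0,0,0,0,0,0,0],[0,0,0,0,0,0,0]]]' 40
python3 - <<'E'
from h import *
delta([.5495,.0735,.081],154)
E
```

```text
time: 14.6
ee_pos: [0.5504, 0.0729, 0.0845]
tcp_rot: [180.0, 0.1, 153.6]
wrist_force: [0.2, 0.6, -13.2]
opening: 0.0079
cm [0.11 0.01 0.35] turn [ 0.     0.002 -0.007] now [0.5504 0.0729 0.0845] [1.7999e+02 1.2000e-01 1.5362e+02] t 14.6 f [  0.2   0.6 -13.2] op 0.0079
```

```bash
python3 -m pendant '[[[0,0,0,0,0,0.1,0],[0,0,0,0,0,0.12,0],[0,0,0,0,0,0.12,0],[0,0,0,0,0,0.12,0],[0,0,0,0,0,0.12,0]]]'
python3 - <<'E'
from h import *
delta([.5495,.0735,.083],78)
E
```

```text
time: 15.02
ee_pos: [0.5503, 0.0727, 0.0844]
tcp_rot: [180.0, 0.0, 119.3]
wrist_force: [-0.4, -0.2, -4.3]
opening: 0.008
cm [ 0.11 -0.03  0.14] turn [0.    0.001 0.721] now [0.5503 0.0727 0.0844] [1.8000e+02 5.0000e-02 1.1929e+02] t 15.0167 f [-0.4 -0.2 -4.3] op 0.008
```

```bash
python3 -m pendant '[[[0,0,0,0,0,0.12,0],[0,0,0,0,0,0.12,0],[0,0,0,0,0,0.12,0],[0,0,0,0,0,0.12,0],[0,0,0,0,0,0.12,0]]]'; python3 -m pendant '[[[0,0,0,0,0,0.11,0],[0,0,0,0,0,0.04,0],[0,0,0,0,0,0.04,0]]]'
python3 - <<'E'
from h import *
delta([.5495,.0735,.083],78); print(bot.get_obs()["torque"])
E
```

```text
time: 15.43
ee_pos: [0.55, 0.0726, 0.0844]
tcp_rot: [-179.9, 0.1, 83.5]
wrist_force: [-0.9, -0.3, -3.5]
opening: 0.0078
time: 15.68
ee_pos: [0.5498, 0.0725, 0.0845]
tcp_rot: [-179.9, 0.1, 71.8]
wrist_force: [0.6, -0.6, -3.9]
opening: 0.0076
cm [ 0.08 -0.06  0.15] turn [-0.002  0.002 -0.108] now [0.5498 0.0725 0.0845] [-1.799e+02  1.000e-01  7.183e+01] t 15.6833 f [ 0.6 -0.6 -3.9] op 0.0076
[-0.29241375 -0.03817906  1.3126681 ]
```

Torque of 1.3 N m against the stop, past square, so the right button is in. I'll release and move to the left one.

```bash
python3 -m pendant '[[[0,0,0,0,0,0,50],[0,0,0,0,0,0,50],[0,0,0,0,0,0,50],[0,0,0,0,0,0,50]]]'; python3 -m pendant '[[[0,0,-2,0,0,0,50],[0,0,-3,0,0,0,50],[0,0,-3,0,0,0,50],[0,0,-3,0,0,0,50],[0,0,-3,0,0,0,50]]]'
python3 - <<'E'
from h import *
delta([.598,.308,.2],186)
E
```

```text
time: 16.02
ee_pos: [0.551, 0.0729, 0.0865]
tcp_rot: [179.9, 0.0, 71.9]
wrist_force: [0.3, -0.5, -0.2]
opening: 0.0427
time: 16.43
ee_pos: [0.5481, 0.0722, 0.2254]
tcp_rot: [-179.5, 0.3, 72.1]
wrist_force: [0.2, 0.5, -0.1]
opening: 0.0425
cm [23.99 -2.48  2.44] turn [-0.01  -0.005 -1.988] now [0.5481 0.0722 0.2254] [-179.52    0.29   72.09] t 16.4333 f [ 0.2  0.5 -0.1] op 0.0425
```

```bash
python3 -m pendant '[[[4,-0.4,0,-0.01,0,0,50],[4,-0.4,0,0,0,0,50],[4,-0.4,0,0,0,0,50],[4,-0.4,0,0,0,0,50],[4,-0.4,0,0,0,0,50]]]'; python3 -m pendant '[[[2.5,0,0,0,0,0,50],[0,0,0,0,0,-0.12,50],[0,0,0,0,0,-0.12,50],[0,0,0,0,0,-0.12,50],[0,0,0,0,0,-0.12,50]]]';python3 -m pendant '[[[0,0,0,0,0,-0.12,50],[0,0,0,0,0,-0.12,50],[0,0,0,0,0,-0.12,50],[0,0,0,0,0,-0.12,50],[0,0,0,0,0,-0.12,50]]]';python3 -m pendant '[[[0,0,0,0,0,-0.12,50],[0,0,0,0,0,-0.12,50],[0,0,0,0,0,-0.12,50],[0,0,0,0,0,-0.12,50],[0,0,0,0,0,-0.12,50]]]'
python3 - <<'E'
from h import *
delta([.598,.308,.14],186)
E
```

```text
time: 16.85
ee_pos: [0.5955, 0.2682, 0.2393]
tcp_rot: [178.9, -0.2, 71.6]
wrist_force: [0.7, -0.1, 0.4]
opening: 0.0433
time: 17.27
ee_pos: [0.6041, 0.3036, 0.2371]
tcp_rot: [178.9, 0.3, 100.3]
wrist_force: [0.2, -0.4, 0.0]
opening: 0.0425
time: 17.68
ee_pos: [0.6046, 0.3041, 0.2378]
tcp_rot: [179.2, 0.9, 136.0]
wrist_force: [-0.1, -0.7, -0.4]
opening: 0.0424
time: 18.1
ee_pos: [0.6053, 0.3038, 0.2392]
tcp_rot: [179.8, 1.3, 171.9]
wrist_force: [-0.1, -0.6, 0.2]
opening: 0.0429
cm [1.01 0.29 9.9 ] turn [-0.     0.023 -0.247] now [0.6053 0.3038 0.2392] [179.84   1.32 171.85] t 18.1 f [-0.1 -0.6  0.2] op 0.0429
```

```bash
python3 -m pendant '[[[0,0,0,0,0.012,-0.12,50],[0,0,0,0,0.012,-0.12,50],[0.7,0.4,3.5,0,0,0,50],[0,0,3.3,0,0,0,50],[0,0,2.5,0,0,0,50]]]'
python3 - <<'E'
from h import *
delta([.598,.308,.081],186)
o=bot.get_obs(); im=bot.camera("wrist"); cv2.imwrite("pics/w7.png",im[:,:,::-1])
for t in ("turn_left_grip","turn_right_grip"):
  for d in bot.mark_of("wrist",t)[:2]: print(t,np.round(d["uv"],1),round(d["confidence"],2),unproj("wrist",d["uv"],.0925,o).round(4))
E
```

```text
time: 18.52
ee_pos: [0.6026, 0.309, 0.1542]
tcp_rot: [179.6, 0.9, -173.2]
wrist_force: [-0.1, 0.0, -0.8]
opening: 0.0425
cm [ 0.59 -0.09  7.31] turn [0.006 0.016 0.013] now [0.6026 0.309  0.1542] [ 179.64    0.93 -173.24] t 18.5167 f [-0.1  0.  -0.8] op 0.0425
turn_left_grip [281.7 220.4] 0.79 [[0.6016 0.3092 0.0925]]
```

View pics/w7.png

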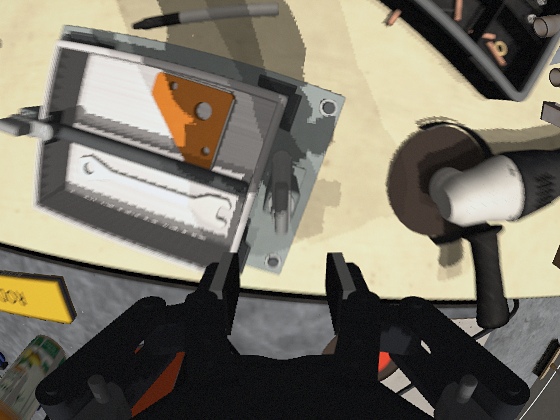

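The left fin (281,200) is aligned between the fingers. The right button's nose (40,128) now points square over the rim.

```bash
python3 -m pendant '[[[0.2,0,2.5,0.006,0.016,0.013,50],[0,0,2.5,0,0,0,50],[0,0,1.4,0,0,0,50],[0,0,0.3,0,0,0,50]]]'
python3 - <<'E'
from h import *
delta([.6,.3085,.081],186)
E
```

```text
time: 19.0
ee_pos: [0.6036, 0.3099, 0.096]
tcp_rot: [179.8, 0.4, -174.0]
wrist_force: [-0.2, 0.5, 0.3]
opening: 0.0428
cm [ 0.38 -0.1   1.5 ] turn [ 0.003  0.007 -0.001] now [0.6036 0.3099 0.096 ] [ 179.83    0.43 -174.05] t 19.0 f [-0.2  0.5  0.3] op 0.0428
```

```bash
python3 -m pendant '[[[0.35,-0.1,1.0,0.003,0.007,0,50],[0,0,0.5,0,0,0,50],[0,0,0,0,0,0,50]]]'; python3 -m pendant '[[[0,0,0,0,0,0,0],[0,0,0,0,0,0,0],[0,0,0,0,0,0,0],[0,0,0,0,0,0,0],[0,0,0,0,0,0,0]]]' 40
python3 - <<'E'
from h import *
delta([.6,.3085,.081],186)
E
```

```text
time: 19.25
ee_pos: [0.6015, 0.309, 0.0839]
tcp_rot: [179.9, 0.2, -174.0]
wrist_force: [-0.1, 0.1, 0.1]
opening: 0.0427
time: 19.67
ee_pos: [0.6023, 0.3085, 0.0865]
tcp_rot: [180.0, 0.3, -174.1]
wrist_force: [0.3, 0.3, -3.3]
opening: 0.0074
cm [0.23 0.03 0.55] turn [ 0.     0.006 -0.001] now [0.6023 0.3085 0.0865] [ 179.97    0.35 -174.06] t 19.6667 f [ 0.3  0.3 -3.3] op 0.0074
```

```bash
python3 -m pendant '[[[0,0,0,0,0,-0.1,0],[0,0,0,0,0,-0.12,0],[0,0,0,0,0,-0.12,0],[0,0,0,0,0,-0.12,0],[0,0,0,0,0,-0.12,0]]]'; python3 -m pendant '[[[0,0,0,0,0,-0.12,0],[0,0,0,0,0,-0.12,0],[0,0,0,0,0,-0.12,0],[0,0,0,0,0,-0.12,0],[0,0,0,0,0,-0.12,0]]]'; python3 -m pendant '[[[0,0,0,0,0,-0.08,0],[0,0,0,0,0,-0.05,0],[0,0,0,0,0,-0.04,0]]]'
python3 - <<'E'
from h import *
delta([.6,.3085,.083],258); print(bot.get_obs()["torque"])
E
```

```text
time: 20.08
ee_pos: [0.6015, 0.3102, 0.0865]
tcp_rot: [180.0, 0.3, -139.7]
wrist_force: [-1.1, 1.1, -2.2]
opening: 0.0076
time: 20.5
ee_pos: [0.5998, 0.3112, 0.0865]
tcp_rot: [179.9, 0.3, -103.9]
wrist_force: [-1.8, -0.4, -1.5]
opening: 0.0076
time: 20.75
ee_pos: [0.5996, 0.3115, 0.0867]
tcp_rot: [180.0, 0.4, -93.5]
wrist_force: [4.2, 18.4, -0.8]
opening: 0.0079
cm [ 0.3  -0.06  0.36] turn [0.001 0.007 0.148] now [0.5996 0.3115 0.0867] [179.96   0.4  -93.51] t 20.75 f [ 4.2 18.4 -0.8] op 0.0079
[ 4.00417866 -0.58945481 -0.78245209]
```

```bash
python3 -m pendant '[[[0,0,0,0,0,0,50],[0,0,0,0,0,0,50],[0,0,0,0,0,0,50],[0,0,0,0,0,0,50]]]'; python3 -m pendant '[[[0,0,-2,0,0,0,50],[0,0,-3,0,0,0,50],[0,0,-3.5,0,0,0,50],[0,0,-3.5,0,0,0,50],[0,0,-3.5,0,0,0,50]]]'; python3 -m pendant '[[[2,0,-3,0,0,0,50],[2.5,0,-3,0,0,0,50],[2,0,0,0,0,0,50],[0,0,0,0,0,0,50]]]'
python3 - <<'E'
from h import *
o=bot.get_obs(); delta([.6,.3,.2],258)
im=bot.camera("wrist"); cv2.imwrite("pics/w8f.png",im[:,:,::-1]); np.save("o8.npy",np.r_[o["ee_pos"],o["tcp_rot"]])
s=bot.camera("side")[120:330,180:460]
cv2.imwrite("pics/w8.png",np.hstack([cv2.resize(im,(440,330)),cv2.resize(s,(360,330))])[:,:,::-1])
E
```

```text
time: 21.08
ee_pos: [0.6, 0.3123, 0.0878]
tcp_rot: [-180.0, 0.5, -93.5]
wrist_force: [-0.7, -1.4, -0.8]
opening: 0.0426
time: 21.5
ee_pos: [0.5967, 0.3092, 0.239]
tcp_rot: [179.3, 0.0, -93.7]
wrist_force: [1.5, -0.2, 1.4]
opening: 0.0429
time: 21.83
ee_pos: [0.5934, 0.2434, 0.3117]
tcp_rot: [180.0, 0.3, -93.6]
wrist_force: [-0.0, -0.2, -0.9]
opening: 0.043
cm [-5.63 -0.29 11.2 ] turn [0.    0.005 0.146] now [0.5934 0.2434 0.3117] [180.     0.31 -93.64] t 21.8333 f [-0.  -0.2 -0.9] op 0.043
```

View pics/w8.png

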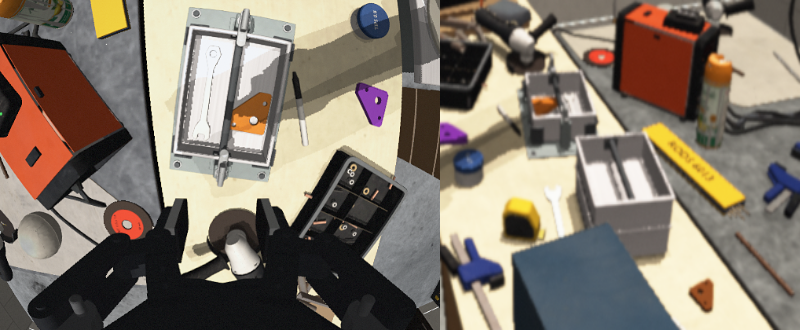

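Both buttons lie in line with the grip bar over the end rims (217,165) and (244,25). The contents are in the tray and the two other trays are still stacked. One last numeric check of the button angles.

Run:
```python
from h import *
o=bot.get_obs(); bot.camera("wrist")
for t in ("turn_left_grip","turn_right_grip"):
  for d in bot.masks_of("wrist",t)[:2]:
    v,u=np.nonzero(d["pixels"]); P=unproj("wrist",np.c_[u,v],.085,o)[:,:2]; w,V=np.linalg.eigh(np.cov(P.T)); a=V[:,1]
    print(t,round(d["confidence"],2),P.mean(0).round(3),"yaw",np.degrees(np.arctan2(a[1],a[0]))%180,"len",4*np.sqrt(w).round(4))
for t in ("tray_top","holder"):
  for d in bot.mark_of("wrist",t)[:1]: print(t,unproj("wrist",d["uv"],.005 if t[0]=="t" else 0,o).round(4))
for d in bot.masks_of("wrist","tray_top")[:1]: print(d["extent"])
```

```text
turn_left_grip 0.74 [0.595 0.291] yaw 79.03549216242521 len [0.014  0.0664]
turn_right_grip 0.9 [0.553 0.087] yaw 76.5102639337909 len [0.0148 0.0644]
tray_top [[0.5731 0.1881 0.005 ]]
[219.7, 30.6, 371.8, 206.1]
```

Yaws of 79.0° and 76.5° against the holder's 78° mean both are within 2° of fully in. Handing in.

```bash
python3 -c "
from workcell import bot
print(bot.get_obs()['wrist_force'],bot.job_done())"
```

```text
the job is handed in; nothing more can be done
[0.2400827  0.01723749 0.56815804] None
```

The top tray is in the holder with the magnet and spanner in it, and both turnbuttons are turned in. I handed the job in at about 22 s, with the arm clear of everything; handing in gives no verdict.

- **Lift and placing:** I lifted the tray level by its grip bar. It touched down at the predicted seated height (TCP z 0.0404 m) before I released it. The last sideways reading had it within about 2 mm of the holder's centre.
- **Turnbuttons:** I turned both until they pushed back against their stops. Afterwards the bars measured 79.0° (left) and 76.5° (right), against about 78° for fully in.
- **Other trays:** the last picture shows the two lower trays still stacked. I checked them by eye only and did not measure them.
- **Readings that disagreed:**
  - The gripper read about 9.5 mm on the 12 mm bar, though the grip held throughout.
  - The side camera's position marks were 5–10 mm off the other cameras, so I used the wrist camera to line up the tray.

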